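# Free a barrel stuck in a holding jig

### The job

A brass barrel is stuck in the bore of the holding jig. Loosen the jig's clamp knob (some of these jigs have reversed threads and you cannot see which: try both ways and feel which way it gives), then fetch the pusher from under the instrument riser and push the barrel through the bore with it until it drops into the catch tray at the far end. Finish with the pusher drawn out and laid down flat on the bench, the barrel in the tray, and the other loose things left where they are.

Things in the scene. Friction and masses are not known exactly. Their poses are not given: they have to be found in the camera images.
- jig: Fixed aluminium block 90 (x) x 50 (y) x 76 mm high, with a straight square bore 18 x 18 mm right through it along its x axis, 50 mm above the bench. Origin on the bench under the block's middle; +x is the way the barrel must be pushed: entrance at x = -45, exit at x = +45 mm. Its 3 mm base plate reaches from x = -50 to 140 and to y = +-45 mm. The clamp screw's axis is at x = 12, y = 0.
- bore_in (a point): Centre of the bore's entrance (jig x = -45 mm, 50 mm above the bench).
- bore_out (a point): Centre of the bore's exit (jig x = +45 mm, 50 mm above the bench).
- tray_mid (a point): Centre of the floor of the catch tray fixed at the exit side of the jig: open tray from jig x = 47 to 138 mm, 84 mm wide, floor 6 mm and rim 29 mm above the bench.
- knob_grip (a point): Grip point of the clamp knob on top of the jig: black bar 44 mm long (this point's x axis), 12 mm thick (y), 22 mm high, on a 20 mm round collar. On the vertical turning axis, 102 mm above the bench at the start, when the bar reaches from 88 to 110 mm; the point turns and rises with the knob. While tight, the screw's foot reaches 5 mm into the bore from above, ahead of the barrel.
- barrel: Stuck solid brass barrel, 16 mm diameter, 28 mm long along its x axis, 30 to 55 g, at the start inside the bore with its middle 9 to 15 mm before the jig's middle; a spring shoe under it makes it stiff to push (3 to 15 N) for the first 20 mm. Origin at its middle, on its underside.
- barrel_mid (a point): Centre of the barrel.
- pusher: Loose tool, lying: black square handle 18 x 18 x 70 mm (x -35 to 35) and steel shaft, 8 mm diameter, x 35 to the tip at 165 mm, axis 9 mm above the underside. Origin under the handle's middle. 120 to 200 g, balances near x = 14. Only the front 70 to 85 mm of shaft shows from under the riser: draw it out by the shaft, put it down, take it by the handle (the part that shows is too short to push with).
- pusher_tip (a point): Centre of the tip of the pusher's shaft. The barrel drops out when the tip is pushed about 5 mm past the bore's exit.
- handle_mid (a point): Centre of the pusher's handle.
- riser: Fixed low stand 300 (x) x 180 (y) mm: 12 mm board over a gap 40 mm high, between 12 mm side walls; on it an instrument up to 138 mm above the bench. Origin on the bench under its middle. The pusher shows from under its edge at y = +90 mm.
- screwdriver: Bystander: screwdriver lying on the bench, about 170 mm long.
- solder_spool: Bystander: standing solder spool, 56 mm diameter, 38 mm high.
- multimeter: Bystander: multimeter lying on the bench, 160 x 80 x 36 mm.
- flux_bottle: Bystander: small bottle, 40 mm diameter, 90 mm high.
- marker_pen: Bystander: marker pen, about 125 mm long, 15 mm thick.
- clamp_knob: The clamp knob itself (x along its bar; origin on its axis, 22 mm under the grip point). Loosening, it turns against a drag of 0.08 N m and rises 3.6 mm per rad; the bore is clear from 1.5 rad on (5.4 mm up), travel ends at 2 rad; it stays where left. The other way it meets solid metal within 0.2 rad. Which way loosens, clockwise or not, differs from start to start and cannot be seen.
Things that resemble listed ones, but are neither listed nor needed, are in the scene too. Leave any green look-alike of the jig alone.

How it is judged:
By the outcome, as a careful person would: the job done as asked, in the order asked, and still so for the second after the job is handed in, with the robot touching nothing.
It also fails if it takes over 72 s, if anything falls off the work surface, if the arm or the gripper's body presses on something with over 40 N, if the wrist force passes 120 N, or if a joint passes its speed limit or range.

### The arm

A 7-joint arm with a two-finger parallel gripper is mounted at the origin on the work surface. World frame = base frame: x ahead of the robot, y to its left, z up, the work surface at z = 0. Lengths are in m, angles in rad, forces in N, time in s.
With the tool pointing down it reaches from about 0.4 to 0.925 m from the base axis. Payload 5.6 kg.
Tool frame: the origin (TCP) lies midway between the tips of the shut fingers; the grasp point (between the pads) lies robot.grasp_offset behind it (robot.grasp_offset is the distance from the TCP to the grasp point, in m); z points along the fingers, y is the line along which they close (so a half turn about z gives the same grasp; the last joint's range is limited). The gripper opens to 85 mm and grips with 20 to 120 N. Pads are 22 mm wide; open, the fingers measure 114 mm over their backs; the gripper's body (76 mm by 85 mm) begins 54 mm behind the grasp point. The pads swing forward as they close: fully open they stand 13 mm farther back than shut.
Start: joints at [1.154, 0.468, -0.012, 1.603, 0.006, 1.071, -0.056], TCP at [0.237, -0.605, 0.231] pointing down, gripper open.
Joint ranges: [-2.53, 2.53], [-0.31, 2.02], [-1.57, 1.55], [0.28, 2.44], [-1.29, 4.43], [0.15, 1.84], [-2.92, 2.92]. Speed limits (rad/s): [2.57, 2.57, 3.14, 3.14, 3.14, 3.14, 3.14].

### API

Orientations are given as a rotation vector (axis times angle).
In Python, from plant import robot gives the robot as it stands.
- The arm moves only by the tool move_arm, never from a script. Its argument "commands" is a list of rows, each a list of 7 numbers: the gripper's target within -1 to 1 (fully open at 1, half-way at 0, shut at -1), then the shift along the tool's x, y, z each as a share of 10 cm, from -1 to 1, then the turn, a rotation vector about the tool's x, y, z each as a share of pi/2 rad, from -1 to 1. In form: [[claw, tx, ty, tz, wx, wy, wz], ...]. A call has 1 to 8 rows; each row is the pose to reach, as a shift and turn from the pose commanded when the call began, along the tool's axes at that moment; what a row does not reach only later rows make up. A row lasts 1/8 s, in which the tool goes at most 62.5 mm and 10.7 degrees, less where a joint would pass 70% of its speed; a pose out of reach is approached as far as the arm can. A call with a number of a shift or a turn outside -1 to 1 is refused whole. A call with a gripper value outside its range is refused whole. The fingers move at their own pace and stop on an object; the grip force is fixed at half the most. Time passes only in rows, so rows that repeat a pose let the fingers close. It gives the time, the measured TCP pose, the force, the opening and the grip force at its end, in the units of the state.
- robot.state(): the state, without advancing time (a new reading comes with each control period).
- robot.camera(name): name is "side" or "top"; returns a dict with "frame" (384x512x3 uint8, blue, green, red), "range_z" (384x512 float32, m along the optical axis (not along the pixel's ray), 0 where there is no reading), "mtx" (3x3 intrinsics, pixels), "T" (4x4, takes a point from camera to world coordinates). Camera axes: x right, y down, z forward; pixel columns grow to the right and rows downward; lengths in m; the calibration is good to about 2 mm. A picture is of the moment at which its call begins.
- robot.close_job(): hands the job in; it is judged then, once.
The state is a dict: "clock": time; "qpos": joint angles; "dq": joint speeds; "effort": joint torques, N m; "tool_pos": TCP position; "tool_rot": TCP orientation; "force": force on the tool from outside, world axes, zero at the start; "torque": the same for the moment, N m; "grip_width": opening from 0.0 (shut) to 1.0 (fully open); "grasp_force": force on a finger pad.
Only numpy, scipy, OpenCV 4.12 (cv2) and the standard library are available. Lean on these libraries where they do the work, as an engineer would, in place of code of your own. Each camera call takes 0.05 s, during which the arm holds its last target. There are 200 camera calls.

## Working session

There is one attempt and no reset: what is moved stays moved. The work goes in short steps, Python scripts to look and compute and a tool call to move; the robot and the scene stay as the last step left them, time stands still between calls to the robot, and variables do not carry over. Pictures are saved under pics/ and viewed, at most 10 in all, crops included, and the job is handed in when it is done.

Besides the shell and the picture viewer there is one more tool, called after "Request:" as name(argument=value, ...), one argument or row to a line, values as JSON. move_arm: Moves the arm, as the interface text tells. Its arguments: {"type":"object","properties":{"commands":{"type":"array","items":{"type":"array","items":{"type":"number","minimum":-1,"maximum":1}}}},"required":["commands"]}

```bash
mkdir -p pics; ls; cat > h.py <<'E'
import numpy as np, cv2
from plant import robot
from scipy.spatial.transform import Rotation as R
def shot(n,name):
    c=robot.camera(n); cv2.imwrite(f'pics/{name}.png',c['frame']); np.savez(f'pics/{name}.npz',**c); return c
def cloud(c):
    z=c['range_z']; v,u=np.mgrid[:z.shape[0],:z.shape[1]]; K=c['mtx']
    p=np.stack([(u-K[0,2])/K[0,0]*z,(v-K[1,2])/K[1,1]*z,z],-1)
    w=p@c['T'][:3,:3].T+c['T'][:3,3]; w[z==0]=np.nan; return w
def rel(pos,Rt):
    """move numbers from current tool pose to world TCP pos / Rotation"""
    s=robot.state(); R0=R.from_rotvec(s['tool_rot'])
    return np.round(R0.inv().apply(np.array(pos)-s['tool_pos'])/.1,3), np.round((R0.inv()*Rt).as_rotvec()/(np.pi/2),3)
E
python3 - <<'E'
from h import *
a=shot('top','t0'); b=shot('side','s0')
s=robot.state(); print(s, robot.grasp_offset)
for c in(a,b): print(c['T'].round(3),c['mtx'])
cv2.imwrite('pics/both.png',cv2.resize(np.vstack([a['frame'],b['frame']]),(400*1,600)))
E
```

```text
pics
{'clock': 0.1, 'qpos': array([ 1.1539713 ,  0.46827771, -0.01162247,  1.60355746,  0.00600187,
        1.07140897, -0.05632383]), 'dq': array([ 1.17162569e-03, -1.96167035e-03,  1.14340347e-05, -2.89843024e-03,
        1.97698257e-05, -3.82586319e-04,  1.86834694e-04]), 'effort': array([ 1.67750171e-03, -5.33511686e+01,  2.15841917e-02, -2.51962245e+01,
        1.14376203e-02,  4.30575921e-03, -1.43846398e-05]), 'tool_pos': array([ 0.23712598, -0.60464754,  0.23043026]), 'tool_rot': array([-3.08535726e+00, -5.83391506e-01,  6.39485547e-04]), 'force': array([ 0.0051722 ,  0.02487601, -0.61649662]), 'torque': array([-0.0144164 ,  0.00875958, -0.00465626]), 'grasp_force': 0.0, 'grip_width': 0.9991283578696217} 0.0187
[[ 0.022 -0.995  0.101  0.443]
 [-1.    -0.02   0.022 -0.024]
 [-0.02  -0.101 -0.995  1.28 ]
 [ 0.     0.     0.     1.   ]] [[408.68348558   0.         258.94560828]
 [  0.         408.68348558 199.27109407]
 [  0.           0.           1.        ]]
[[-0.936 -0.177  0.306  0.227]
 [-0.353  0.516 -0.781  0.9  ]
 [-0.019 -0.838 -0.545  0.706]
 [ 0.     0.     0.     1.   ]] [[462.13754738   0.         258.07479728]
 [  0.         462.13754738 189.44521387]
 [  0.           0.           1.        ]]
```

View pics/t0.png

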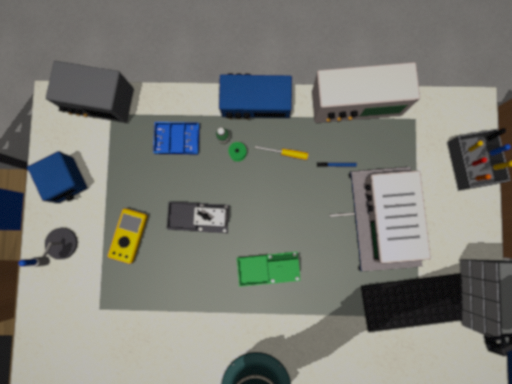

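View pics/s0.png

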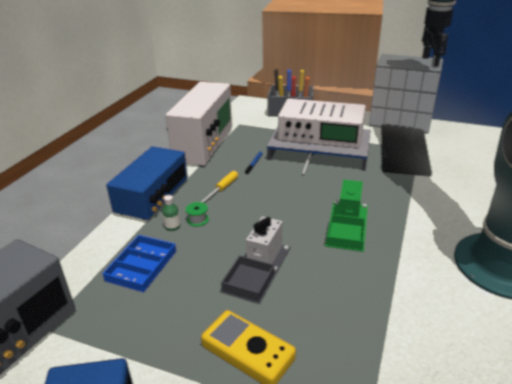

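The top view shows the jig, a grey block with the knob at (209,216) and its dark tray at (182,216). The green look-alike is at (270,268). The pusher's shaft shows at (330–353,214) from the riser, whose middle is near (390,218). Next I'll measure these and make the enlarged crop.

```bash
python3 - <<'E'
from h import *
def ld(n): return dict(np.load(f'pics/{n}.npz'))
a,b=ld('t0'),ld('s0'); W=cloud(a); S=cloud(b)
def rect(name,P):
    r=cv2.minAreaRect((P[:,:2]*1000).astype(np.float32)); print(name,len(P),np.round(r[0],1),np.round(r[1],1),round(r[2],1),'z',np.round(np.nanmedian(P[:,2])*1000,1))
for nm,C in(('top',W),('side',S)):
    x,y,z=C[...,0],C[...,1],C[...,2]
    box=(abs(x-.42)<.09)&(abs(y-.10)<.13)
    for lo,hi,n in((.068,.082,'blocktop'),(.095,.13,'knob'),(.002,.035,'tray')):
        m=box&(z>lo)&(z<hi); 
        if m.sum()>5: rect(nm+' '+n,C[m])
    m=(abs(x-.42)<.05)&(y>-.275)&(y<-.15)&(z>.004)&(z<.03)
    if m.sum()>5:
        P=C[m]; rect(nm+' shaft',P); l=cv2.fitLine((P[:,:2]*1000).astype(np.float32),2,0,.01,.01).ravel(); print(l, P[:,1].min(),P[:,1].max())
    m=(abs(x-.42)<.2)&(y<-.2)&(y>-.5)&(z>.045)&(z<.062)
    if m.sum()>5: rect(nm+' riser',C[m])
    m=(abs(x-.42)<.2)&(y<-.2)&(y>-.5)&(z>.1)&(z<.15)
    if m.sum()>5: rect(nm+' instr',C[m])
c=a['frame'][185:245,150:370]; d=b['frame'][130:310,200:370]
c=cv2.resize(c,None,fx=3.6,fy=3.6,interpolation=3); d=cv2.resize(d,None,fx=2,fy=2,interpolation=3)
o=np.zeros((c.shape[0]+d.shape[0],800,3),np.uint8); o[:c.shape[0],:c.shape[1]]=c; o[c.shape[0]:,:d.shape[1]]=d
cv2.imwrite('pics/c1.png',o)
E
```

```text
top blocktop 239 [446.4  68.8] [275.2  66.6] 57.5 z 76.7
top knob 31 [505.  155.4] [29.5  9.7] 78.0 z 110.5
top tray 2240 [420. 100.] [259.8 179.7] 90.0 z 4.4
top shaft 172 [ 419.3 -212.8] [ 97.9 122.8] 0.9 z 4.9
[ 9.4513834e-02 -9.9552357e-01  4.1823163e+02 -2.1379892e+02] -0.27499077595001364 -0.15129765313239527
top riser 1467 [ 498.7 -379.2] [262.1 181.9] 5.9 z 52.0
top instr 4421 [ 510.  -387.2] [232.7 153. ] 6.0 z 137.7
side blocktop 380 [440.3  68.5] [282.9  66.9] 55.6 z 76.1
side knob 96 [505.5 156.7] [33.6 12.2] 60.3 z 106.1
side tray 2828 [420. 100.] [260.  179.8] 90.0 z 4.7
side shaft 20 [ 428.5 -209. ] [108.4  93.3] 80.0 z 4.5
[ 2.8877801e-01  9.5739609e-01  4.3303760e+02 -2.2250339e+02] -0.26664603891929484 -0.15289648328155492
side riser 1095 [ 497.5 -378.1] [264.7 190.6] 6.1 z 52.4
side instr 2329 [ 509.  -386.7] [239.7 157.3] 7.8 z 137.2
```

View pics/c1.png

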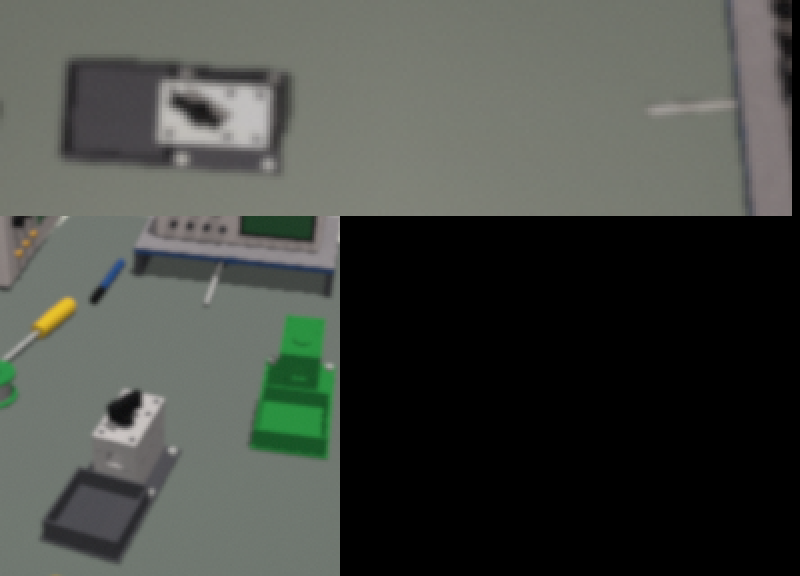

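In the crop the grey aluminium block with the black knob sits at about (209,216) in the top view. It has its tray on the image's left, so the jig's +x is about world +y. The green one at (270,268) has no knob and is the look-alike. The shaft spans (329–352,214). I'll refine with tighter windows.

```bash
python3 - <<'E'
from h import *
def ld(n): return dict(np.load(f'pics/{n}.npz'))
a,b=ld('t0'),ld('s0')
def rect(name,P):
    r=cv2.minAreaRect((P[:,:2]*1000).astype(np.float32)); print(name,len(P),np.round(r[0],1),np.round(r[1],1),round(r[2],1),'z',np.round(np.nanmedian(P[:,2])*1000,1))
for nm,c in(('top',a),('side',b)):
    C=cloud(c);F=c['frame'].astype(int); x,y,z=C[...,0],C[...,1],C[...,2]
    box=(abs(x-.50)<.06)&(abs(y-.15)<.11)
    print('mat z',np.nanmedian(z[(abs(x-.5)<.03)&(abs(y+.05)<.05)]))
    for lo,hi,n in((.070,.083,'blocktop'),(.095,.13,'knob'),(.02,.036,'trayrim'),(.0085,.04,'tray')):
        m=box&(z>lo)&(z<hi); 
        if m.sum()>5: rect(nm+' '+n,C[m])
    m=(abs(x-.5)<.04)&(y>-.30)&(y<-.15)&(F.min(-1)>125)&(z<.035)
    if nm=='side': m=(abs(x-.5)<.04)&(y>-.29)&(y<-.15)&(F.min(-1)>120)&(z<.035)
    if m.sum()>5:
        P=C[m]; rect(nm+' shaft',P); l=cv2.fitLine((P[:,:2]*1000).astype(np.float32),2,0,.01,.01).ravel(); print(l, P[:,1].min(),P[:,1].max(),P[:,2].round(3)[::6])
    m=(abs(x-.48)<.22)&(y<-.2)&(y>-.5)&(z>.045)&(z<.062)
    if m.sum()>5: rect(nm+' riser',C[m])
    # knob by darkness
    m=box&(F.max(-1)<60)&(z>.085)
    if m.sum()>5: rect(nm+' knobdark',C[m]); q=C[m][:,:2]; q=q-q.mean(0); w,v=np.linalg.eigh(q.T@q); print(v[:,1])
E
```

```text
mat z 0.0010405408292298857
top blocktop 442 [510.6 149.8] [91.1 50.2] 87.6 z 76.5
top knob 64 [511.2 161.5] [44.3 11.7] 61.8 z 110.4
top trayrim 71 [511.7 182.4] [156.4  84. ] 87.7 z 28.3
top tray 247 [512.2 153.3] [214.5  85.5] 88.6 z 11.0
top shaft 56 [ 529. -252.] [ 7.2 68.2] 5.4 z 12.5
[ 1.07159294e-01 -9.94241893e-01  5.28914734e+02 -2.50810333e+02] -0.2859449050588458 -0.21794145023141476 [0.012 0.012 0.012 0.018 0.014 0.015 0.019 0.009 0.009 0.013]
top riser 1860 [ 517.7 -377.1] [300.1 182.4] 5.9 z 52.0
top knobdark 35 [511.5 158.5] [33.7 10.1] 64.0 z 109.9
[0.49585952 0.86840275]
mat z 0.0011003947104635259
side blocktop 456 [508.3 148.9] [93. 52.] 87.8 z 76.2
side knob 156 [508.4 161.1] [44.1 13. ] 60.3 z 106.7
side trayrim 421 [510.3 180.5] [156.1  86.4] 88.3 z 27.8
side tray 786 [510.5 181.1] [157.9  86.6] 88.6 z 24.1
side shaft 53 [ 529.6 -252.1] [14.2 76.8] 5.7 z 11.6
[ 1.5337104e-01 -9.8816866e-01  5.2852130e+02 -2.5596382e+02] -0.2899269431975291 -0.21391995616744497 [0.015 0.003 0.011 0.002 0.001 0.013 0.013 0.    0.014]
side riser 1257 [ 515.1 -376.2] [300.1 190.6] 6.1 z 52.3
side knobdark 162 [507.5 164.1] [39.7 12.4] 56.7 z 102.8
[0.52752522 0.84953937]
```

Jig: middle (0.510,0.150), yaw about 87.7°. Knob axis: (0.510,0.161), bar at about 61°. Pusher tip: about (0.525,-0.217), yaw about 96°. I'm moving to above the knob now.

Request:
move_arm(
  commands=[
    [1, 1, 0, 0, 0, 0, 0],
    [1, 1, 0, 0, 0, 0, 0],
  ],
)

```text
clock: 0.35
tool_pos: [0.3331, -0.5669, 0.2308]
tool_rot: [-3.085, -0.586, -0.002]
force: [-0.2, 0.1, 0.3]
grip_width: 0.995
grasp_force: 0.0
```

Request:
move_arm(
  commands=[
    [1, 1, 0, 0, 0, 0, 0],
    [1, 1, 0, 0, 0, 0, 0],
  ],
)

```text
clock: 0.6
tool_pos: [0.4268, -0.5297, 0.2307]
tool_rot: [-3.085, -0.589, -0.002]
force: [0.6, -0.6, -0.2]
grip_width: 1.0
grasp_force: 0.0
```

Request:
move_arm(
  commands=[
    [1, 0.5, -0.9, 0, 0, 0, 0],
    [1, 0.5, -0.9, 0, 0, 0, 0],
  ],
)

```text
clock: 0.85
tool_pos: [0.4382, -0.4267, 0.2303]
tool_rot: [-3.084, -0.588, 0.001]
force: [0.2, 0.2, 0.6]
grip_width: 1.002
grasp_force: 0.0
```

Request:
move_arm(
  commands=[
    [1, 0.5, -0.9, 0, 0, 0, 0],
    [1, 0.5, -0.9, 0, 0, 0, 0],
  ],
)

```text
clock: 1.1
tool_pos: [0.4512, -0.3248, 0.2309]
tool_rot: [-3.085, -0.587, 0.0]
force: [-0.0, 0.9, 0.0]
grip_width: 0.998
grasp_force: 0.0
```

Request:
move_arm(
  commands=[
    [1, 0.5, -0.9, 0, 0, 0, 0],
    [1, 0.5, -0.9, 0, 0, 0, 0],
  ],
)

```text
clock: 1.35
tool_pos: [0.4646, -0.2229, 0.2311]
tool_rot: [-3.085, -0.587, 0.0]
force: [1.2, -0.1, -0.0]
grip_width: 1.0
grasp_force: 0.0
```

Request:
move_arm(
  commands=[
    [1, 0.5, -0.9, 0, 0, 0, 0],
    [1, 0.5, -0.9, 0, 0, 0, 0],
  ],
)

```text
clock: 1.6
tool_pos: [0.4782, -0.121, 0.2312]
tool_rot: [-3.086, -0.587, 0.0]
force: [0.7, 0.1, -0.2]
grip_width: 0.998
grasp_force: 0.0
```

Request:
move_arm(
  commands=[
    [1, 0.5, -0.9, 0, 0, 0, 0],
    [1, 0.5, -0.9, 0, 0, 0, 0],
  ],
)

```text
clock: 1.85
tool_pos: [0.4918, -0.0189, 0.2312]
tool_rot: [-3.086, -0.587, 0.0]
force: [0.3, 0.4, 0.3]
grip_width: 1.003
grasp_force: 0.0
```

Request:
move_arm(
  commands=[
    [1, 0.5, -0.9, 0, 0, 0, 0],
    [1, 0.5, -0.9, 0, 0, 0, 0],
    [1, 0.5, -0.9, 0, 0, 0, 0],
  ],
)

```text
clock: 2.22
tool_pos: [0.5053, 0.084, 0.2311]
tool_rot: [-3.083, -0.593, 0.0]
force: [0.2, 0.0, 0.3]
grip_width: 1.001
grasp_force: 0.0
```

```bash
cat >> h.py <<'E'
def down(yaw):  # tool pointing down with tool x at yaw deg
    y=np.radians(yaw); return R.from_matrix(np.array([[np.cos(y),np.sin(y),0],[np.sin(y),-np.cos(y),0],[0,0,-1]]).T if 0 else np.column_stack([[np.cos(y),np.sin(y),0],[np.sin(y),-np.cos(y),0],[0,0,-1]]))
def yaw():
    m=R.from_rotvec(robot.state()['tool_rot']).as_matrix(); return np.degrees(np.arctan2(m[1,0],m[0,0]))
E
python3 - <<'E'
from h import *
s=robot.state(); print(s['clock'],s['tool_pos'],yaw(),s['qpos'].round(2))
print(rel([.510,.1615,.15],down(61)))
E
```

```text
2.225 [0.50529196 0.08399734 0.23107364] 21.7881811485385 [ 0.09  0.27 -0.37  1.92  0.11  0.98 -1.52]
(array([ 0.331, -0.701,  0.812]), array([-0.001, -0.   , -0.436]))
```

Request:
move_arm(
  commands=[
    [1, 0.2, -0.45, 0.2, 0, 0, -0.11],
    [1, 0.33, -0.7, 0.5, 0, 0, -0.22],
    [1, 0.33, -0.7, 0.8, 0, 0, -0.33],
    [1, 0.33, -0.7, 0.8, 0, 0, -0.435],
    [1, 0.33, -0.7, 0.8, 0, 0, -0.435],
  ],
)

```text
clock: 2.85
tool_pos: [0.5107, 0.156, 0.1506]
tool_rot: [-2.715, -1.58, 0.002]
force: [0.3, 0.0, 0.1]
grip_width: 0.998
grasp_force: 0.0
```

```bash
python3 - <<'E'
from h import *
s=robot.state(); print(s['clock'],s['tool_pos'],yaw(),s['qpos'].round(2))
print(rel([.510,.1615,.088],down(61)))
E
```

```text
2.85 [0.51069224 0.15604791 0.15055329] 60.37444373542734 [ 0.04  0.43 -0.5   1.93  0.27  0.85 -1.11]
(array([ 0.045, -0.032,  0.626]), array([-0.001,  0.001, -0.007]))
```

Request:
move_arm(
  commands=[
    [1, 0.045, -0.03, 0.3, 0, 0, 0],
    [1, 0.045, -0.03, 0.62, 0, 0, 0],
    [1, 0.045, -0.03, 0.62, 0, 0, 0],
    [-1, 0.045, -0.03, 0.62, 0, 0, 0],
    [-1, 0.045, -0.03, 0.62, 0, 0, 0],
    [-1, 0.045, -0.03, 0.62, 0, 0, 0],
    [-1, 0.045, -0.03, 0.62, 0, 0, 0],
    [-1, 0.045, -0.03, 0.62, 0, 0, 0],
  ],
)

```text
clock: 3.85
tool_pos: [0.5112, 0.1625, 0.0899]
tool_rot: [2.712, 1.583, 0.002]
force: [0.8, -1.7, 4.2]
grip_width: 0.125
grasp_force: 62.0
```

```bash
python3 - <<'E'
from h import *
s=robot.state(); print(s['clock'],s['tool_pos'],yaw(),s['force'].round(1),s['torque'].round(3),s['grip_width'],s['grasp_force'])
E
```

```text
3.85 [0.5112342  0.16246367 0.08990258] 60.552518235376766 [ 0.8 -1.7  4.2] [-0.286 -0.168  0.087] 0.1245040971853842 61.992695331573486
```

Request:
move_arm(
  commands=[
    [-1, 0, 0, 0, 0, 0, -0.04],
    [-1, 0, 0, -0.003, 0, 0, -0.08],
    [-1, 0, 0, -0.003, 0, 0, -0.08],
  ],
)

```text
clock: 4.22
tool_pos: [0.511, 0.1626, 0.0902]
tool_rot: [2.608, 1.751, 0.001]
force: [-0.3, -1.3, 4.8]
grip_width: 0.126
grasp_force: 62.3
```

```bash
python3 - <<'E'
from h import *
s=robot.state(); print(s['clock'],s['tool_pos'],yaw(),s['force'].round(1),s['torque'].round(3),s['grip_width'],s['grasp_force'])
E
```

```text
4.225 [0.51096248 0.1626124  0.09020046] 67.75482207817731 [-0.3 -1.3  4.8] [-0.33   0.093 -0.028] 0.12615537721308087 62.25786209106445
```

Request:
move_arm(
  commands=[
    [-1, 0, 0, -0.002, 0, 0, -0.04],
    [-1, 0, 0, -0.004, 0, 0, -0.08],
    [-1, 0, 0, -0.004, 0, 0, -0.08],
  ],
)

```text
clock: 4.6
tool_pos: [0.5109, 0.1627, 0.0904]
tool_rot: [2.494, 1.909, 0.001]
force: [-0.1, -0.1, 3.9]
grip_width: 0.121
grasp_force: 62.2
```

```bash
python3 - <<'E'
from h import *
s=robot.state(); print(s['clock'],s['tool_pos'],yaw(),s['force'].round(1),s['torque'].round(3),s['grip_width'],s['grasp_force'])
E
```

```text
4.6 [0.5109284  0.16267033 0.09037038] 74.86212776860948 [-0.1 -0.1  3.9] [-0.322 -0.159 -0.279] 0.12066485655134336 62.23441243171692
```

The torque climbs to -0.28 past 0.2 rad, which suggests solid metal. I'll feel the other way.

Request:
move_arm(
  commands=[
    [-1, 0, 0, 0.004, 0, 0, 0.08],
    [-1, 0, 0, 0.007, 0, 0, 0.16],
    [-1, 0, 0, 0.003, 0, 0, 0.24],
    [-1, 0, 0, -0.001, 0, 0, 0.32],
    [-1, 0, 0, -0.001, 0, 0, 0.32],
  ],
)

```text
clock: 5.22
tool_pos: [0.5118, 0.1621, 0.0908]
tool_rot: [2.888, 1.231, 0.003]
force: [3.9, -4.0, 5.1]
grip_width: 0.124
grasp_force: 62.2
```

```bash
python3 - <<'E'
from h import *
s=robot.state(); print(s['clock'],s['tool_pos'],yaw(),s['force'].round(1),s['torque'].round(3),s['grip_width'],s['grasp_force'])
E
```

```text
5.225 [0.51179836 0.16212534 0.09076271] 46.167227987368534 [ 3.9 -4.   5.1] [-0.816 -0.737 -0.045] 0.12432173697951009 62.23101496696472
```

Request:
move_arm(
  commands=[
    [-1, 0, 0, -0.004, 0, 0, 0.08],
    [-1, 0, 0, -0.009, 0, 0, 0.16],
    [-1, 0, 0, -0.011, 0, 0, 0.2],
    [-1, 0, 0, -0.011, 0, 0, 0.2],
  ],
)

```text
clock: 5.72
tool_pos: [0.5123, 0.1615, 0.0919]
tool_rot: [3.045, 0.765, 0.005]
force: [4.3, -5.6, 5.8]
grip_width: 0.121
grasp_force: 62.3
```

```bash
python3 - <<'E'
from h import *
s=robot.state(); print(s['clock'],s['tool_pos'],yaw(),s['force'].round(1),s['torque'].round(3),s['grip_width'],s['grasp_force'])
E
```

```text
5.725 [0.51233141 0.16145683 0.09185706] 28.201904137335173 [ 4.3 -5.6  5.8] [-1.135 -0.934 -0.046] 0.12054063766523847 62.297860980033875
```

Clockwise it turns with a steady low drag, so that way loosens. I'll carry on to about 1.75 rad.

Request:
move_arm(
  commands=[
    [-1, 0, 0, -0.006, 0, 0, 0.1],
    [-1, 0, 0.01, -0.012, 0, 0, 0.2],
    [-1, 0, 0.015, -0.018, 0, 0, 0.3],
    [-1, -0.005, 0.02, -0.024, 0, 0, 0.4],
    [-1, -0.01, 0.025, -0.03, 0, 0, 0.5],
    [-1, -0.01, 0.03, -0.036, 0, 0, 0.6],
    [-1, -0.02, 0.035, -0.042, 0, 0, 0.7],
    [-1, -0.02, 0.04, -0.046, 0, 0, 0.76],
  ],
)

```text
clock: 6.72
tool_pos: [0.5122, 0.1581, 0.0963]
tool_rot: [-2.948, 1.082, -0.005]
force: [3.5, -2.7, 4.0]
grip_width: 0.123
grasp_force: 62.0
```

```bash
python3 - <<'E'
from h import *
s=robot.state(); print(s['clock'],s['tool_pos'],yaw(),s['force'].round(1),s['torque'].round(3),s['grip_width'],s['grasp_force'],s['qpos'].round(2))
E
```

```text
6.725 [0.51217771 0.15806774 0.09626148] -40.32931939068816 [ 3.5 -2.7  4. ] [-0.462 -0.831  0.125] 0.12303459424414608 62.01105237007141 [-0.34  0.46 -0.03  1.98  0.02  0.69 -2.66]
```

Request:
move_arm(
  commands=[
    [1, 0, 0, 0, 0, 0, 0],
    [1, 0, 0, 0, 0, 0, 0],
    [1, 0, 0, 0, 0, 0, 0],
    [1, 0, 0, -0.5, 0, 0, 0],
    [1, 0, 0, -1, 0, 0, 0.0],
  ],
)

```text
clock: 7.35
tool_pos: [0.5097, 0.1582, 0.1961]
tool_rot: [2.949, -1.078, -0.003]
force: [1.0, 0.5, 0.6]
grip_width: 1.001
grasp_force: 0.0
```

Request:
move_arm(
  commands=[
    [1, -0.4, 0.3, 0, 0, 0, -0.11],
    [1, -0.7, 0.6, 0, 0, 0, -0.22],
    [1, -0.7, 0.7, 0, 0, 0, -0.33],
    [1, -0.7, 0.7, 0, 0, 0, -0.44],
    [1, -0.7, 0.7, 0, 0, 0, -0.55],
    [1, -0.7, 0.7, 0, 0, 0, -0.66],
  ],
)

```text
clock: 8.1
tool_pos: [0.4115, 0.15, 0.1956]
tool_rot: [3.096, 0.533, -0.001]
force: [0.2, 0.3, 0.5]
grip_width: 1.004
grasp_force: 0.0
```

```bash
python3 - <<'E'
from h import *
c=shot('side','s1'); C=cloud(c); x,y,z=np.moveaxis(C,-1,0)
m=(abs(x-.51)<.05)&(abs(y-.16)<.05)&(z>.09)&(z<.125); P=C[m]
r=cv2.minAreaRect((P[:,:2]*1000).astype(np.float32)); print(r, np.percentile(P[:,2],[50,90,97]))
s=robot.state(); print(s['clock'],s['tool_pos'],yaw(),s['qpos'].round(2))
print(rel([.525,-.23,.15],down(96)),rel([.525,-.23,.15],down(6)))
E
```

```text
((509.237548828125, 162.69371032714844), (14.173027038574219, 44.588504791259766), 52.25912094116211) [0.11039272 0.11681093 0.11733499]
8.15 [0.41146788 0.15012326 0.19561079] 19.84240163902903 [-0.24  0.17 -0.2   2.12  0.04  0.85 -1.69]
(array([-0.222,  3.961,  0.456]), array([-0.   ,  0.   , -0.846])) (array([-0.222,  3.961,  0.456]), array([-0.   ,  0.   ,  0.154]))
```

The knob now stands at about -38° with its top at 117 mm, a 6.5 mm rise, so the bore is clear. Next is the pusher's shaft.

Request:
move_arm(
  commands=[
    [1, -0.05, 0.6, 0, 0, 0, 0],
    [1, -0.05, 1, 0, 0, 0, 0],
  ],
)

```text
clock: 8.4
tool_pos: [0.4399, 0.0521, 0.1957]
tool_rot: [3.098, 0.519, -0.001]
force: [0.9, 0.2, -0.0]
grip_width: 1.005
grasp_force: 0.0
```

Request:
move_arm(
  commands=[
    [1, -0.05, 0.6, 0, 0, 0, 0],
    [1, -0.05, 1, 0, 0, 0, 0],
  ],
)

```text
clock: 8.65
tool_pos: [0.4681, -0.0447, 0.1957]
tool_rot: [3.098, 0.517, -0.001]
force: [-0.4, 1.1, 0.2]
grip_width: 1.0
grasp_force: 0.0
```

Request:
move_arm(
  commands=[
    [1, -0.05, 0.6, 0, 0, 0, 0],
    [1, -0.05, 1, 0, 0, 0, 0],
  ],
)

```text
clock: 8.9
tool_pos: [0.4961, -0.141, 0.1956]
tool_rot: [3.098, 0.516, -0.001]
force: [1.6, 0.4, -0.2]
grip_width: 0.999
grasp_force: 0.0
```

Request:
move_arm(
  commands=[
    [1, -0.05, 0.5, 0.1, 0, 0, -0.11],
    [1, -0.05, 1, 0.3, 0, 0, -0.22],
    [1, -0.05, 1, 0.5, 0, 0, -0.33],
    [1, -0.05, 1, 0.7, 0, 0, -0.44],
    [1, -0.05, 1, 0.9, 0, 0, -0.55],
    [1, -0.05, 1, 0.9, 0, 0, -0.66],
    [1, -0.05, 1, 0.9, 0, 0, -0.77],
    [1, -0.05, 1, 0.9, 0, 0, -0.846],
  ],
)

```text
clock: 9.9
tool_pos: [0.524, -0.2341, 0.1053]
tool_rot: [-2.113, -2.324, 0.0]
force: [-0.3, 0.8, -0.1]
grip_width: 1.005
grasp_force: 0.0
```

```bash
python3 - <<'E'
from h import *
s=robot.state(); print(s['clock'],s['tool_pos'],yaw(),s['qpos'].round(2))
print(rel([.5278,-.239,.004],down(96)))
E
```

```text
9.9 [ 0.5239835  -0.23409206  0.10533165] 95.4386848025394 [ 0.54  0.52 -0.22  1.87  0.16  0.77  0.32]
(array([-0.053,  0.034,  1.013]), array([-0.   , -0.   , -0.006]))
```

Request:
move_arm(
  commands=[
    [1, -0.05, 0.035, 0.5, 0, 0, -0.006],
    [1, -0.05, 0.035, 0.9, 0, 0, -0.006],
    [1, -0.05, 0.035, 1, 0, 0, -0.006],
    [-1, -0.05, 0.035, 1, 0, 0, -0.006],
    [-1, -0.05, 0.035, 1, 0, 0, -0.006],
    [-1, -0.05, 0.035, 1, 0, 0, -0.006],
    [-1, -0.05, 0.035, 1, 0, 0, -0.006],
    [-1, -0.05, 0.035, 1, 0, 0, -0.006],
  ],
)

```text
clock: 10.9
tool_pos: [0.5283, -0.2392, 0.0062]
tool_rot: [2.105, 2.331, -0.0]
force: [0.2, 0.2, -0.5]
grip_width: 0.055
grasp_force: 58.7
```

```bash
python3 - <<'E'
from h import *
s=robot.state(); print(s['clock'],s['tool_pos'],yaw(),s['force'].round(1),s['grip_width'],s['grasp_force'])
E
```

```text
10.9 [ 0.52827622 -0.23924596  0.00621643] 95.82338736367859 [ 0.2  0.2 -0.5] 0.05506948452188742 58.706379532814026
```

Request:
move_arm(
  commands=[
    [-1, 0.2, 0, 0, 0, 0, 0],
    [-1, 0.5, 0, 0, 0, 0, 0],
    [-1, 0.8, 0, 0, 0, 0, 0],
    [-1, 1, 0, 0, 0, 0, 0],
  ],
)

```text
clock: 11.4
tool_pos: [0.5179, -0.137, 0.0059]
tool_rot: [-2.102, -2.334, -0.001]
force: [-0.2, -1.0, 0.5]
grip_width: 0.055
grasp_force: 58.8
```

Request:
move_arm(
  commands=[
    [-1, 0.3, 0, 0, 0, 0, 0],
    [-1, 0.6, 0, 0, 0, 0, 0],
    [-1, 0.7, 0, 0, 0, 0, 0],
    [-1, 0.7, 0, 0, 0, 0, 0],
    [1, 0.7, 0, 0, 0, 0, 0],
    [1, 0.7, 0, 0, 0, 0, 0],
    [1, 0.7, 0, -0.5, 0, 0, 0],
    [1, 0.7, 0, -1, 0, 0, 0],
  ],
)

```text
clock: 12.4
tool_pos: [0.5103, -0.0708, 0.1062]
tool_rot: [-2.106, -2.329, 0.002]
force: [1.2, 0.8, 0.1]
grip_width: 0.896
grasp_force: 0.0
```

Request:
move_arm(
  commands=[
    [1, 0.5, 0.0, 0, 0, 0, 0],
    [1, 1, 0.0, -0.3, 0, 0, 0],
  ],
)

```text
clock: 12.65
tool_pos: [0.4996, 0.029, 0.1353]
tool_rot: [-2.109, -2.326, 0.003]
force: [2.1, -0.0, 0.9]
grip_width: 0.997
grasp_force: 0.0
```

```bash
python3 - <<'E'
from h import *
s=robot.state(); print(s['clock'],s['tool_pos'],yaw())
a=shot('top','t2');b=shot('side','s2')
o=np.vstack([cv2.resize(a['frame'][170:270,230:370],None,fx=3,fy=3),cv2.resize(b['frame'][120:220,230:370],None,fx=3,fy=3)])
cv2.imwrite('pics/c2.png',o)
for c in(a,b):
    C=cloud(c);x,y,z=np.moveaxis(C,-1,0)
    m=(abs(x-.52)<.05)&(y>-.275)&(y<-.12)&(z>.0125)&(z<.03);P=C[m]
    print(cv2.minAreaRect((P[:,:2]*1000).astype(np.float32)),len(P),np.median(P[:,2]))
E
```

```text
12.65 [0.49960162 0.02903281 0.13527005] 95.6244259033025
((523.3674926757812, -183.26718139648438), (18.01130485534668, 117.17294311523438), 5.403729438781738) 157 0.017814705557460675
((520.657958984375, -181.9857635498047), (15.658449172973633, 119.71748352050781), 11.998360633850098) 56 0.017010532901071018
```

View pics/c2.png

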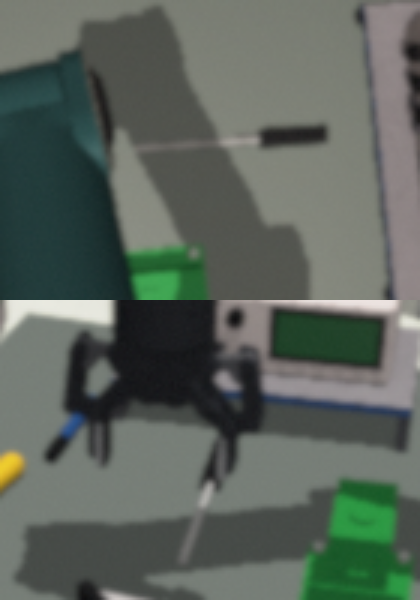

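In the top view the pusher lies clear of the riser, with its handle at about (317–339,215) and the shaft running left to about (275,219). I'll compute the handle's pose from the data already saved.

```bash
python3 - <<'E'
from h import *
a=dict(np.load('pics/t2.npz'));C=cloud(a);x,y,z=np.moveaxis(C,-1,0);F=a['frame'].astype(int)
m=(abs(x-.52)<.05)&(y>-.275)&(y<-.12)&(F.max(-1)<75)&(z>.012)&(z<.03);P=C[m]
r=cv2.minAreaRect((P[:,:2]*1000).astype(np.float32));print(r,len(P))
s=robot.state(); print(rel([r[0][0]/1000,r[0][1]/1000,.13],down(96)))
E
```

```text
((526.56591796875, -208.78607177734375), (16.358102798461914, 65.5870590209961), 5.688432216644287) 114
(array([-2.451, -0.023,  0.08 ]), array([ 0.004, -0.001,  0.003]))
```

Request:
move_arm(
  commands=[
    [1, -0.5, 0, 0, 0, 0, 0],
    [1, -1, 0, 0, 0, 0, 0],
  ],
)

```text
clock: 13.0
tool_pos: [0.5111, -0.0717, 0.1358]
tool_rot: [2.104, 2.332, -0.0]
force: [-0.3, -0.2, -0.9]
grip_width: 1.001
grasp_force: 0.0
```

Request:
move_arm(
  commands=[
    [1, -0.5, 0, 0, 0, 0, 0],
    [1, -1, 0, 0, 0, 0, 0],
  ],
)

```text
clock: 13.25
tool_pos: [0.5207, -0.1724, 0.1355]
tool_rot: [2.107, 2.33, -0.001]
force: [0.1, 0.1, -0.5]
grip_width: 1.002
grasp_force: 0.0
```

Request:
move_arm(
  commands=[
    [1, -0.35, -0.02, 0.3, 0, 0, 0],
    [1, -0.35, -0.02, 0.3, 0, 0, 0],
  ],
)

```text
clock: 13.5
tool_pos: [0.5198, -0.209, 0.1032]
tool_rot: [-2.112, -2.321, 0.006]
force: [-0.6, 0.7, -0.2]
grip_width: 1.003
grasp_force: 0.0
```

```bash
python3 - <<'E'
from h import *
s=robot.state(); print(s['clock'],s['tool_pos'],yaw(),rel([.5256,-.199,.002],down(95.7)))
E
```

```text
13.5 [ 0.51983044 -0.20901916  0.10324362] 95.41330127568548 (array([0.094, 0.072, 1.012]), array([-0.003, -0.   , -0.003]))
```

Request:
move_arm(
  commands=[
    [1, 0.09, 0.05, 0.4, 0, 0, 0],
    [1, 0.09, 0.05, 0.5, 0, 0, 0],
    [1, 0.09, 0.05, 0.5, 0, 0, 0],
  ],
)

```text
clock: 13.88
tool_pos: [0.5263, -0.1947, 0.0556]
tool_rot: [-2.104, -2.331, 0.001]
force: [-0.7, -0.7, 0.7]
grip_width: 0.999
grasp_force: 0.0
```

```bash
python3 - <<'E'
from h import *
s=robot.state(); print(s['clock'],s['tool_pos'],yaw(),rel([.5256,-.199,.002],down(95.7)))
E
```

```text
13.875 [ 0.5263486  -0.19469315  0.05562261] 95.87382817281558 (array([-0.042, -0.011,  0.536]), array([-0.001, -0.   ,  0.002]))
```

Request:
move_arm(
  commands=[
    [1, -0.04, -0.01, 0.4, 0, 0, 0],
    [1, -0.04, -0.01, 0.53, 0, 0, 0],
    [1, -0.04, -0.01, 0.53, 0, 0, 0],
    [-1, -0.04, -0.01, 0.53, 0, 0, 0],
    [-1, -0.04, -0.01, 0.53, 0, 0, 0],
    [-1, -0.04, -0.01, 0.53, 0, 0, 0],
    [-1, -0.04, -0.01, 0.53, 0, 0, 0],
  ],
)

```text
clock: 14.75
tool_pos: [0.5263, -0.1991, 0.0034]
tool_rot: [2.105, 2.331, -0.0]
force: [0.6, -0.8, -1.9]
grip_width: 0.193
grasp_force: 59.1
```

```bash
python3 - <<'E'
from h import *
s=robot.state(); print(s['clock'],s['tool_pos'],yaw(),s['grip_width'],s['grasp_force'],s['force'])
print(rel([.500,-.14,.08],down(88)))
E
```

```text
14.75 [ 0.526286   -0.1991169   0.00342036] 95.83997456241659 0.19302177791225225 59.06167209148407 [ 0.60837778 -0.81643874 -1.86909369]
(array([ 0.615, -0.201, -0.766]), array([0.   , 0.   , 0.087]))
```

Request:
move_arm(
  commands=[
    [-1, 0, 0, -0.3, 0, 0, 0],
    [-1, 0.2, 0, -0.41, 0, 0, 0.04],
    [-1, 0.4, -0.1, -0.41, 0, 0, 0.087],
    [-1, 0.5, -0.12, -0.41, 0, 0, 0.087],
    [-1, 0.5, -0.12, -0.41, 0, 0, 0.087],
  ],
)

```text
clock: 15.38
tool_pos: [0.5091, -0.1499, 0.0437]
tool_rot: [-2.257, -2.185, 0.0]
force: [0.3, 0.6, -1.6]
grip_width: 0.193
grasp_force: 59.1
```

```bash
python3 - <<'E'
from h import *
s=robot.state(); print(s['clock'],s['tool_pos'],yaw(),R.from_rotvec(s['tool_rot']).as_matrix()[2].round(4))
print(rel([.5014,-.071,.0444],down(88)))
a=shot('top','t3');b=shot('side','s3')
for c in(a,b):
    C=cloud(c);x,y,z=np.moveaxis(C,-1,0)
    m=(abs(x-.505)<.03)&(y>-.11)&(y<.03)&(z>.035)&(z<.065);P=C[m]
    if len(P)>5: print(len(P)); print(np.polyfit(P[:,1],P[:,2],1),np.polyfit(P[:,1],P[:,0],1),P[:,1].min(),P[:,1].max(),np.median(P,axis=0))
cv2.imwrite('pics/c3.png',cv2.resize(b['frame'][120:300,210:350],None,fx=3.3,fy=3.3,interpolation=3))
E
```

```text
15.375 [ 0.50914353 -0.14990714  0.04365053] 88.15761253293174 [ 1.e-04 -3.e-04 -1.e+00]
(array([ 0.786, -0.103, -0.007]), array([-0.   , -0.   ,  0.002]))
99
[0.00177915 0.05275018] [0.03101824 0.51475798] -0.10681394719911969 0.003929174937577749 [ 0.51268244 -0.0501928   0.05222005]
90
[-0.00535182  0.05186962] [0.03807478 0.51234365] -0.10962107028478063 0.006683999548162012 [ 0.5101442  -0.04898158  0.05258586]
```

View pics/c3.png

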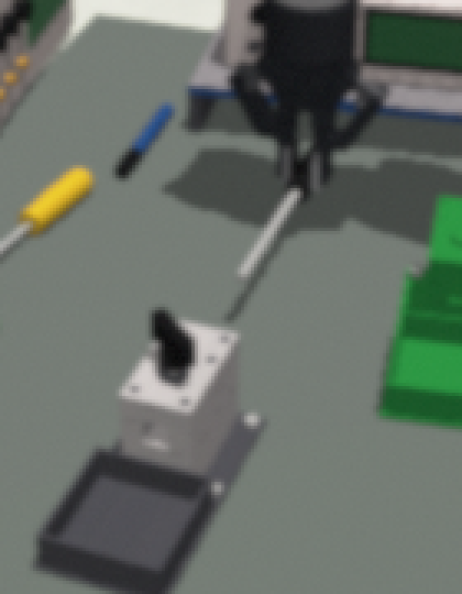

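The picture shows the shaft level, pointing at the entrance of the jig's bore at about (395,212) in the top view. The two cameras' biases put the bore axis at x=0.5105 for y=0.1495. I'll line up and enter.

Request:
move_arm(
  commands=[
    [-1, 0.4, -0.09, -0.007, 0, 0, 0.003],
    [-1, 0.78, -0.095, -0.007, 0, 0, 0.003],
    [-1, 0.78, -0.095, -0.007, 0, 0, 0.003],
    [-1, 0.78, -0.095, -0.007, 0, 0, 0.003],
  ],
)

```text
clock: 15.98
tool_pos: [0.5027, -0.0735, 0.0444]
tool_rot: [2.265, 2.176, -0.001]
force: [0.1, -1.2, -1.4]
grip_width: 0.194
grasp_force: 59.1
```

```bash
python3 - <<'E'
from h import *
s=robot.state(); print(s['clock'],s['tool_pos'],yaw(),s['force'])
print(rel([.5021+.05*.037,-.021,.0444],down(87.9)))
E
```

```text
15.975 [ 0.50270189 -0.07345287  0.04436384] 87.69938624864805 [ 0.09704932 -1.19700768 -1.39323748]
(array([ 0.525, -0.009, -0.001]), array([ 0.   ,  0.001, -0.002]))
```

Request:
move_arm(
  commands=[
    [-1, 0.15, -0.006, 0, 0, 0, -0.002],
    [-1, 0.3, -0.008, 0, 0, 0, -0.002],
    [-1, 0.35, -0.008, 0, 0, 0, -0.002],
    [-1, 0.35, -0.008, 0, 0, 0, -0.002],
  ],
)

```text
clock: 16.48
tool_pos: [0.503, -0.0366, 0.0445]
tool_rot: [-2.26, -2.182, -0.0]
force: [0.0, 0.1, -1.8]
grip_width: 0.187
grasp_force: 59.1
```

Request:
move_arm(
  commands=[
    [-1, 0.1, 0, 0, 0, 0, 0],
    [-1, 0.2, 0, 0, 0, 0, 0],
    [-1, 0.2, 0, 0, 0, 0, 0],
  ],
)

```text
clock: 16.85
tool_pos: [0.5038, -0.0156, 0.0445]
tool_rot: [-2.259, -2.183, -0.001]
force: [-0.3, 0.1, -1.5]
grip_width: 0.194
grasp_force: 59.1
```

```bash
python3 - <<'E'
from h import *
s=robot.state(); print(s['clock'],s['tool_pos'],yaw(),s['force'],s['grip_width'])
E
```

```text
16.85 [ 0.5037512  -0.01561247  0.04450628] 88.02971760032818 [-0.25158678  0.06162066 -1.5155454 ] 0.1937908031637421
```

The force is lower than I expected at this depth, so I'll look.

```bash
python3 - <<'E'
from h import *
a=shot('top','t4');b=shot('side','s4')
c1=cv2.resize(a['frame'][190:245,160:340],None,fx=4.4,fy=4.4,interpolation=3)
c2=cv2.resize(b['frame'][140:300,200:340],None,fx=2.2,fy=2.2,interpolation=3)
o=np.zeros((600,800,3),np.uint8);o[:c1.shape[0],:c1.shape[1]]=c1[:,:800];o[c1.shape[0]:c1.shape[0]+c2.shape[0],:c2.shape[1]]=c2[:600-c1.shape[0]]
cv2.imwrite('pics/c4.png',o)
E
```

```text
(no output)
```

View pics/c4.png

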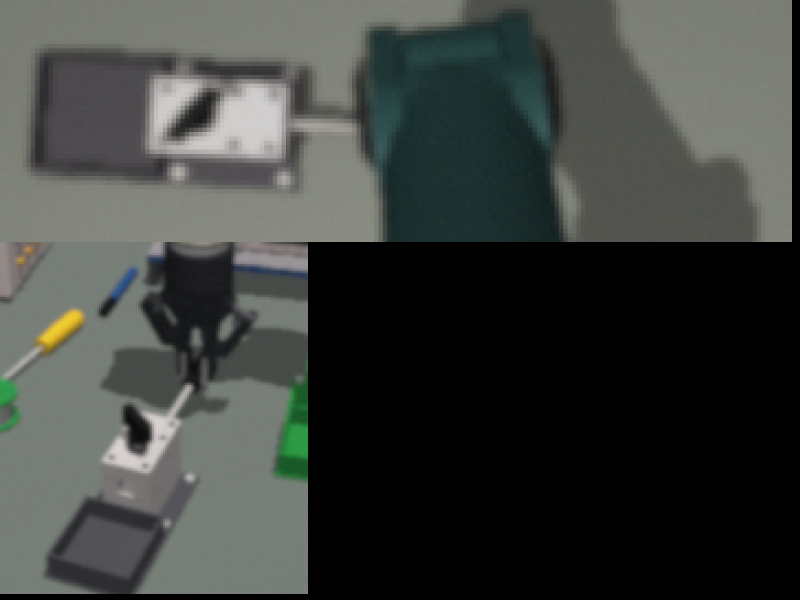

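The shaft is in the bore as intended: at (236,218) in the top view it meets the jig's entrance face. I'll keep pushing and watch the force.

Request:
move_arm(
  commands=[
    [-1, 0.1, 0.0, 0, 0, 0, 0],
    [-1, 0.2, 0, 0, 0, 0, 0],
  ],
)

```text
clock: 17.2
tool_pos: [0.5044, 0.0036, 0.0445]
tool_rot: [-2.261, -2.181, -0.0]
force: [0.6, 0.3, -1.9]
grip_width: 0.192
grasp_force: 59.1
```

Request:
move_arm(
  commands=[
    [-1, 0.1, 0.0, 0, 0, 0, 0],
    [-1, 0.2, 0, 0, 0, 0, 0],
  ],
)

```text
clock: 17.45
tool_pos: [0.5051, 0.0237, 0.0445]
tool_rot: [-2.261, -2.181, -0.0]
force: [-0.8, -0.4, -1.9]
grip_width: 0.194
grasp_force: 59.0
```

Request:
move_arm(
  commands=[
    [-1, 0.1, 0.0, 0, 0, 0, 0],
    [-1, 0.2, 0, 0, 0, 0, 0],
    [-1, 0.23, 0, 0, 0, 0, 0],
    [-1, 0.23, 0, 0, 0, 0, 0],
  ],
)

```text
clock: 17.95
tool_pos: [0.5059, 0.0459, 0.0444]
tool_rot: [2.261, 2.181, -0.0]
force: [0.9, -0.2, -1.7]
grip_width: 0.191
grasp_force: 59.0
```

```bash
python3 - <<'E'
from h import *
s=robot.state(); print(s['clock'],s['tool_pos'],yaw(),s['force'],s['grip_width'])
a=shot('top','t5');b=shot('side','s5')
c1=cv2.resize(a['frame'][190:245,160:340],None,fx=4.4,fy=4.4,interpolation=3)
c2=cv2.resize(b['frame'][200:310,200:340],None,fx=3.2,fy=3.2,interpolation=3)
o=np.zeros((600,800,3),np.uint8);o[:c1.shape[0],:c1.shape[1]]=c1[:,:800];o[c1.shape[0]:c1.shape[0]+c2.shape[0],:c2.shape[1]]=c2[:600-c1.shape[0]]
cv2.imwrite('pics/c5.png',o)
E
```

```text
17.95 [0.50588717 0.0458937  0.04442179] 87.94697217255523 [ 0.93857472 -0.16187588 -1.70459924] 0.19084946732938726
```

View pics/c5.png

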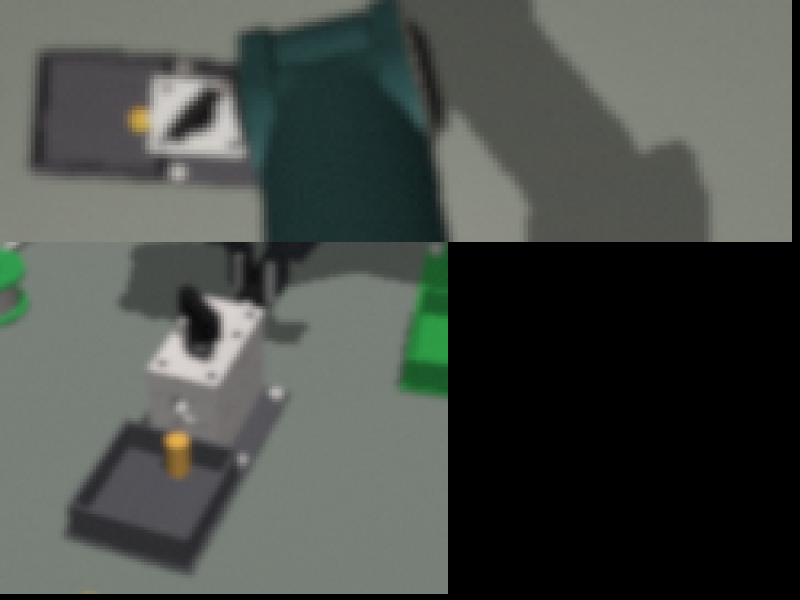

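The brass barrel stands in the tray, at about (178,455) in this side crop, and the tip shows at the bore's exit. Now I'll draw the pusher straight out and lay it down.

Request:
move_arm(
  commands=[
    [-1, -0.3, 0, 0, 0, 0, 0],
    [-1, -0.7, 0, 0, 0, 0, 0],
    [-1, -1, 0, 0, 0, 0, 0],
  ],
)

```text
clock: 18.42
tool_pos: [0.502, -0.0565, 0.0445]
tool_rot: [2.263, 2.178, -0.001]
force: [0.1, -0.4, -1.5]
grip_width: 0.191
grasp_force: 59.0
```

Request:
move_arm(
  commands=[
    [-1, -0.3, 0, 0, 0, 0, 0],
    [-1, -0.6, 0, 0, 0, 0, 0],
    [-1, -0.6, 0, 0, 0, 0, 0],
    [-1, -0.6, 0, 0.2, 0, 0, 0],
    [-1, -0.6, 0, 0.35, 0, 0, 0],
    [-1, -0.6, 0, 0.4, 0, 0, 0],
    [-1, -0.6, 0, 0.4, 0, 0, 0],
  ],
)

```text
clock: 19.3
tool_pos: [0.5001, -0.1137, 0.0043]
tool_rot: [-2.26, -2.181, 0.0]
force: [-0.1, 0.1, -1.8]
grip_width: 0.191
grasp_force: 59.1
```

```bash
python3 - <<'E'
from h import *
s=robot.state(); print(s['clock'],s['tool_pos'],yaw(),s['force'],s['grip_width'])
E
```

```text
19.3 [ 0.50013101 -0.1137108   0.0042843 ] 87.96074591309878 [-0.09977118  0.05154637 -1.80512441] 0.19088956962948755
```

Force is still -1.8 N, the pusher's own weight, so I'll lower about 1 mm more, then release and back off upward.

Request:
move_arm(
  commands=[
    [-1, 0, 0, 0.012, 0, 0, 0],
    [-1, 0, 0, 0.012, 0, 0, 0],
    [1, 0, 0, 0.012, 0, 0, 0],
    [1, 0, 0, 0.012, 0, 0, 0],
    [1, 0, 0, 0.012, 0, 0, 0],
    [1, 0, 0, -0.3, 0, 0, 0],
    [1, 0, 0, -0.8, 0, 0, 0],
    [1, 0, 0, -1, 0, 0, 0],
  ],
)

```text
clock: 20.3
tool_pos: [0.5016, -0.1144, 0.1071]
tool_rot: [2.259, 2.178, 0.004]
force: [0.9, 0.1, 0.1]
grip_width: 1.005
grasp_force: 0.0
```

Request:
move_arm(
  commands=[
    [1, -0.5, 0, -0.5, 0, 0, 0],
    [1, -0.6, 0, -1, 0, 0, 0],
    [1, -0.6, 0, -1, 0, 0, 0],
    [1, -0.6, 0, -1, 0, 0, 0],
  ],
)

```text
clock: 20.8
tool_pos: [0.4975, -0.1737, 0.2041]
tool_rot: [-2.261, -2.181, 0.0]
force: [-0.3, -0.2, 0.2]
grip_width: 1.002
grasp_force: 0.0
```

```bash
python3 - <<'E'
from h import *
s=robot.state(); print(s['clock'],s['tool_pos'],s['force'])
a=shot('top','t6');b=shot('side','s6')
o=np.vstack([cv2.resize(b['frame'],None,fx=1.4,fy=1.4)[100:450],cv2.resize(a['frame'][100:290],None,fx=1.4,fy=1.3)])
cv2.imwrite('pics/c6.png',o[:600])
E
```

```text
20.8 [ 0.49746775 -0.17373602  0.20411159] [-0.29930096 -0.1829165   0.1613996 ]
```

View pics/c6.png

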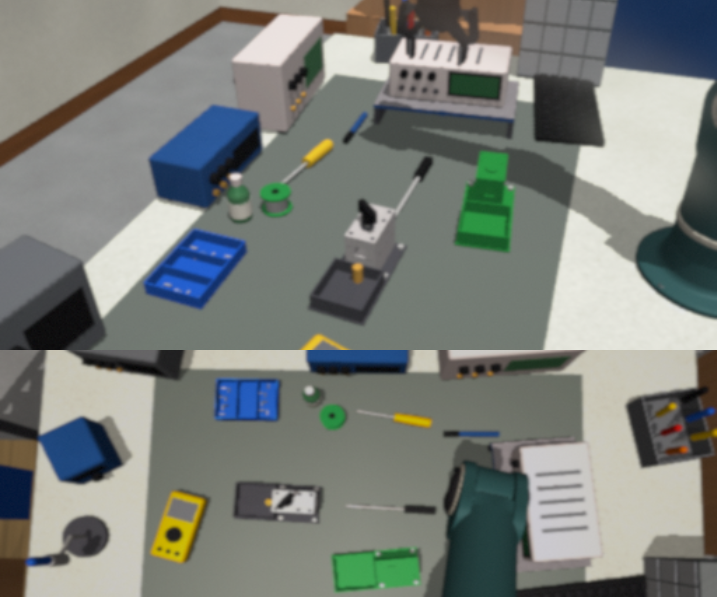

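The picture shows the pusher flat on the bench, clear of the jig, at (348–435,508) in the lower half. The barrel is in the tray at (358,272) in the upper half, the bystanders are where they were, and the gripper is free.

```bash
python3 -c "
from plant import robot
print(robot.close_job())"
```

```text
the job is handed in; nothing more can be done
None
```

The job is handed in at about 21 s: the clamp knob loosened clockwise (reversed thread), the barrel is in the catch tray, the pusher lies flat on the bench clear of the jig, and the other loose things were left where they were.

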